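Back the weld turntable off one ratchet notch

TASK

The indexing weld turntable has been turned one notch too far. With a fingertip, lift its ratchet pawl by the red ball lever, up and over until it stays thrown back, then push the wheel backward one notch (clockwise seen from above) by one of its yellow pins, and tip the pawl back over so that it drops fully into the notch. Push only, do not pick anything up: the flanged pipe stays standing in the middle of the wheel, and the parts and tools lying about stay where they are.

Things in the scene. Friction and masses are not known exactly. Their poses are not given: they have to be found in the camera images.
- turntable: Fixed indexing turntable; place and yaw vary. Origin on the bench (z = 0) under the wheel's vertical axis. Grey base plate 260 x 260 x 12 mm, with a tongue 140 mm wide reaching 230 mm along its own +y. On the tongue stands the red pawl bracket: 38 mm wide, 136 to 172 mm out along +y, top at height 74 mm.
- hub (a point): Centre of the wheel's flat hub top, height 54 mm, on the axis. Hub radius 88 mm; around it the toothed rim out to radius 112 mm, tooth floors at height 40 mm, tooth tops at 54 mm. 12 saw teeth: one notch is 30 deg. The steep tooth faces stop the wheel going backward while the pawl is down; forward, the pawl rides up the ramps.
- table_wheel (a joint): Wheel angle, rad, positive anticlockwise from above; backward is negative. One notch = 0.524. At 0 the pawl's nose is midway in the present notch with 0.09 of free play either way; starts within +-0.07. The notch to reach has its middle at -0.524, same play; outside it the nose lands on a tooth. Turns stiffly (0.25 N m, about 4 N at a pin), stays where left; stops at -1.2 and 1.2.
- pawl (a joint): Pawl angle about its level pivot, rad: 0 = nose fully down in a notch; grows as the nose lifts and the ball lever swings up and outward, away from the wheel; stop at 1.0 = thrown right back. Over-centre: balance near 0.64; below it the pawl falls shut, beyond it it falls back and stays. On top of a tooth it rests at about 0.28. About 1 N at the ball moves it.
- pawl_pivot (a point): Point on the pawl's pivot, fixed to the turntable: 150 mm from the wheel's axis along the turntable's +y, at height 60 mm. Axes parallel to the turntable's. The pivot line runs along the turntable's x.
- pawl_ball (a point): Centre of the red ball (radius 11 mm) on the pawl's 10 mm lever rod, 95 mm from the pivot. Pawl down: lever leans inward, 28 deg off vertical, ball 105 mm from the wheel's axis along the turntable's +y, height 144 mm, free space under it and inward of it. Top of its swing: height 155 mm. Thrown back: 197 mm from the axis, height 143 mm.
- pin0 (a point): Centre of the top of a yellow upright pin on the wheel (14 mm diameter, 30 mm tall, top at height 84 mm, foot on the hub at height 54 mm), 72 mm from the wheel's axis; it turns with the wheel. The four pins are 90 deg apart; at wheel angle 0 this one is 45 deg anticlockwise of the pawl (of the turntable's +y axis).
- pin1 (a point): Centre of the top of a yellow upright pin on the wheel (14 mm diameter, 30 mm tall, top at height 84 mm, foot on the hub at height 54 mm), 72 mm from the wheel's axis; it turns with the wheel. The four pins are 90 deg apart; at wheel angle 0 this one is 135 deg anticlockwise of the pawl (of the turntable's +y axis).
- pin2 (a point): Centre of the top of a yellow upright pin on the wheel (14 mm diameter, 30 mm tall, top at height 84 mm, foot on the hub at height 54 mm), 72 mm from the wheel's axis; it turns with the wheel. The four pins are 90 deg apart; at wheel angle 0 this one is 225 deg anticlockwise of the pawl (of the turntable's +y axis).
- pin3 (a point): Centre of the top of a yellow upright pin on the wheel (14 mm diameter, 30 mm tall, top at height 84 mm, foot on the hub at height 54 mm), 72 mm from the wheel's axis; it turns with the wheel. The four pins are 90 deg apart; at wheel angle 0 this one is 315 deg anticlockwise of the pawl (of the turntable's +y axis).
- pipe: Loose flanged pipe stub of 0.4 to 0.7 kg standing on the middle of the wheel, riding with it. Flange 84 mm diameter, 10 mm thick; pipe 44 mm diameter, 60 mm tall over all (top at height 114 mm). Origin at the centre of its underside, z up. To be left standing.
- nozzle: Loose copper nozzle, 22 mm diameter, 38 mm tall, standing on a corner of the turntable's base plate. Origin at its underside. Leave alone.
- collar: Loose brass collar, 28 mm diameter, 14 mm tall, on the tongue of the base plate beside the pawl bracket. Origin at its underside. Leave alone.
- hammer: Loose hammer with a wooden handle lying on the bench along its own x, origin near its middle on the bench. Leave alone.
- brush: Loose brush with a wooden handle lying along its own x, origin near its middle on the bench. Leave alone.
- can: Loose blue and yellow spray can, 60 mm diameter, 140 mm tall, standing on the bench. Origin at its underside. Leave alone.
- square: Loose red and steel triangular welding magnet, 84 x 84 mm, 18 mm thick, lying on the bench. Origin at its underside. Leave alone.
- coupon: Loose steel T-shaped weld sample, 70 x 50 mm, 48 mm tall, on the bench. Origin at its underside. Leave alone.

How it is judged:
On the way, in this order (a step that is already met when the one before it is completed fails the run):
1. the pawl is lifted over and thrown back, with the wheel still at its first notch (value of joint pawl above 0.8 rad and value of joint table_wheel between -0.2 and 0.2 rad), for 0.2 s.
2. with the pawl thrown back, the wheel is pushed backward about a notch (value of joint pawl above 0.8 rad and value of joint table_wheel below -0.38 rad), for 0.1 s.
At the end, for the whole second after the job is handed in: The pawl is fully down (joint below 0.06 rad) in the notch one back from the first (wheel between -0.66 and -0.39 rad), the wheel is at rest, and the pipe stands upright (within 0.1 rad) within 20 mm of the wheel's axis (value of joint pawl below 0.06 rad and value of joint table_wheel between -0.66 and -0.39 rad and velocity of joint table_wheel between -0.1 and 0.1 rad/s and angle between pipe's own z axis and vertical below 0.1 rad and horizontal distance between pipe and turntable below 0.02 m); the robot touches nothing.
It fails at once if the pipe is lifted (12 mm), tipped (0.25 rad) or shifted off the middle (25 mm) (height (world z) of pipe above 0.066 m or angle between pipe's own z axis and vertical above 0.25 rad or horizontal distance between pipe and turntable above 0.025 m).
It fails at once if a loose part or tool is moved by more than 15 mm (distance of any of nozzle, collar, hammer, brush, can, square, coupon from where it was at the start of the episode above 0.015 m).
It also fails if it takes over 64 s, if anything falls off the work surface, if the arm or the gripper's body presses on something with over 40 N, if the wrist force passes 120 N, or if a joint passes its speed limit or range.

ROBOT

A 6-joint arm with a two-finger parallel gripper is mounted at the origin on the work surface. World frame = base frame: x ahead of the robot, y to its left, z up, the work surface at z = 0. Lengths are in m, angles in rad, forces in N, time in s.
With the tool pointing down it reaches from about 0.325 to 0.775 m from the base axis. Payload 9.3 kg.
Tool frame: the origin (TCP) lies at the very end of the fingers, on their centre line; the grasp point (between the pads) lies 19 mm behind it; z points along the fingers, y is the line along which they close (so a half turn about z gives the same grasp; the last joint's range is limited). The gripper opens to 85 mm and grips with 20 to 120 N. Pads are 22 mm wide; open, the fingers measure 114 mm over their backs; the gripper's body (76 mm by 85 mm) begins 54 mm behind the grasp point. The pads swing forward as they close: fully open they stand 13 mm farther back than shut.
Start: joints at [-1.392, 0.259, 0.021, 1.334, 0, 1.418], TCP at [0.179, -0.52, 0.231] pointing down, gripper open.
Joint ranges: [-3.04, 3.04], [-0.91, 1.82], [-1.04, 1.36], [-1.92, 1.95], [-1.52, 1.45], [-3.14, 3.14]. Speed limits (rad/s): [2.22, 2.22, 2.79, 3.14, 3.14, 3.14].

INTERFACE

Orientations are given as a 3x3 rotation matrix whose columns are the frame's x, y, z axes.
In Python, from bench import robot, eyes, sign_off gives the robot as it stands. The module is installed in compiled form; this text tells all that it offers.
- The arm moves only by the tool step_arm, never from a script. Its argument "steps" is one flat list of numbers, 6 for each row, row after row: the shift along the tool's x, y, z in cm, then the turn, a rotation vector about the tool's x, y, z in rad. A call has exactly 8 rows; each row shifts and turns the commanded pose from where the row before left it, along the tool's axes as they then stand; what a row does not reach is not made up. A row lasts 1/12 s, in which the tool goes at most 41.7 mm and 7.16 degrees, less where a joint would pass 70% of its speed; a pose out of reach is approached as far as the arm can. A call with a gripper value outside its range is refused whole. "gripper" is the gripper's target within -1 to 1 (shut at 1, half-way at 0, fully open at -1), set as the call begins (left out, the last holds). The fingers move at their own pace and stop on an object; "newtons" is the grip in N (left out, the last holds). Time passes only in rows, so rows that do not move let the fingers close, or fill a call up. It gives the time, the measured TCP pose, the force, the opening and the grip force at its end, in the units of the state.
- robot.get_obs(): the state, without advancing time (a new reading comes with each control period).
- eyes.get_image(name): name is "scene" or "top"; returns (picture, depth): 480x640x3 uint8, blue, green, red; 480x640 float32, m along the optical axis (not along the pixel's ray), 0 where there is no reading.
- eyes.camera_info(name): a dict with "K" (3x3 intrinsics, pixels), "dist" ([k1, k2, p1, p2, k3] as OpenCV has them; the pictures are not rectified), "rvec" (rotation vector, rad) and "tvec" (3), from world to camera coordinates, as OpenCV has them. Camera axes: x right, y down, z forward; pixel columns grow to the right and rows downward; lengths in m; the calibration is good to about 2 mm. A picture is of the moment at which its call begins. camera_info takes no time and is no camera call.
- sign_off(): hands the job in; it is judged then, once.
The state is a dict: "time_s": time; "joint_pos": joint angles; "qd": joint speeds; "effort": joint torques, N m; "ee_pos": TCP position; "eef_rot": TCP orientation; "contact_force": force on the tool from outside, world axes, zero at the start; "wrist_torque": the same for the moment, N m; "width": finger opening in m; "grasp_force": force on a finger pad.
Only numpy, scipy, OpenCV 4.12 (cv2) and the standard library are available. Lean on these libraries where they do the work, as an engineer would, in place of code of your own. Each camera call takes 0.05 s, during which the arm holds its last target. There are 200 camera calls.

## Working session

There is one attempt and no reset: what is moved stays moved. The work goes in short steps, Python scripts to look and compute and a tool call to move; the robot and the scene stay as the last step left them, time stands still between calls to the robot, and variables do not carry over. Pictures are saved under pics/ and viewed, at most 10 in all, crops included, and the job is handed in when it is done.

Besides the shell and the picture viewer there is one more tool, called after "Call:" by a JSON object that holds its "method" and its "body", one argument or row to a line. step_arm: Moves the arm, as the interface text tells. Its arguments: {"type":"object","properties":{"steps":{"type":"array"},"gripper":{"type":"number"},"newtons":{"type":"number"}},"required":["steps"]}

```bash
mkdir -p pics; cat > h.py <<'E'
import numpy as np, cv2
from bench import robot, eyes, sign_off
def cam(n):
    c=eyes.camera_info(n); R=cv2.Rodrigues(np.array(c["rvec"],float))[0]; return np.array(c["K"],float),np.array(c["dist"],float),R,np.array(c["tvec"],float).ravel()
def onplane(n,px,z):
    K,d,R,t=cam(n); u=cv2.undistortPoints(np.array(px,float).reshape(-1,1,2),K,d).reshape(-1,2)
    D=np.c_[u,np.ones(len(u))]@R; C=-R.T@t
    return C+D*((z-C[2])/D[:,2])[:,None]
def cloud(n,depth,mask):
    K,d,R,t=cam(n); v,u=np.where(mask&(depth>0)); 
    p=cv2.undistortPoints(np.c_[u,v].astype(float).reshape(-1,1,2),K,d).reshape(-1,2)
    z=depth[v,u]; return (np.c_[p,np.ones(len(p))]*z[:,None]-t)@R, np.c_[u,v]
E
python3 - <<'E'
from h import *
for n in ("scene","top"):
    im,d=eyes.get_image(n); cv2.imwrite(f"pics/{n}0.png",im); np.save(f"{n}0.npy",d)
    K,_,R,t=cam(n); print(n,-R.T@t,R[2],K[0,0])
o=robot.get_obs(); print(o["time_s"],o["ee_pos"],o["eef_rot"])
E
```

```text
scene [1.0294074  0.84345985 1.03549498] [-0.34961528 -0.65584106 -0.66906028] 520.9363773893641
top [ 0.40154535 -0.02787848  1.70447547] [ 0.0733894  -0.00353091 -0.99729711] 555.5068393968094
0.1 [ 0.17910086 -0.51976127  0.23073732] [[ 9.45458621e-01  3.25742155e-01 -2.08920982e-04]
 [ 3.25742172e-01 -9.45457926e-01  1.16120380e-03]
 [ 1.80727030e-04 -1.16592452e-03 -9.99999304e-01]]
```

View pics/scene0.png

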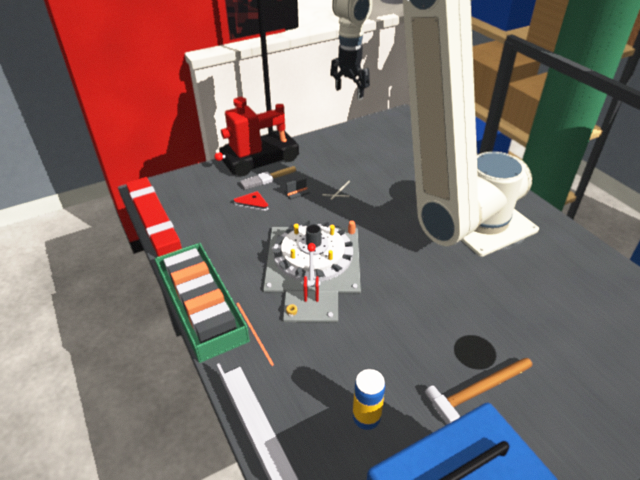

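View pics/top0.png

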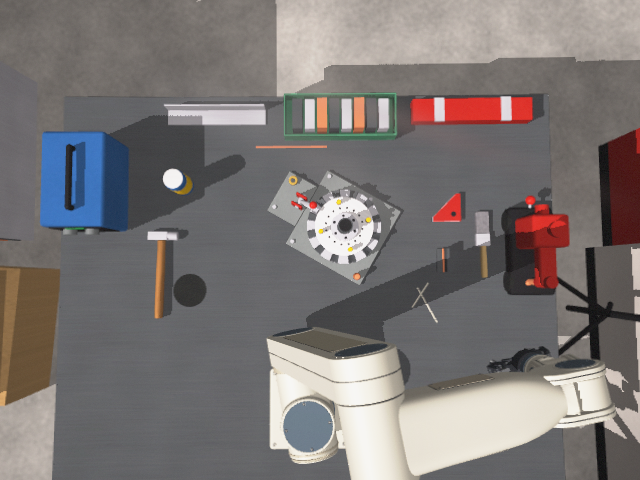

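The scene view shows the turntable around (313,250) with the pawl bracket at (312,290). The top view has the hub at (344,226), yellow pins around it, the bracket and ball at about (303,201), the collar at (293,180) and the nozzle at (357,277).

```bash
python3 - <<'E'
from h import *
for n,(x0,x1,y0,y1) in {"top":(262,410,160,290),"scene":(255,370,215,325)}.items():
    im=cv2.imread(f"pics/{n}0.png"); d=np.load(f"{n}0.npy"); h=cv2.cvtColor(im,cv2.COLOR_BGR2HSV)
    roi=np.zeros(d.shape,bool); roi[y0:y1,x0:x1]=1
    H,S,V=h[...,0],h[...,1],h[...,2]
    for c,m in {"yellow":(H>19)&(H<35)&(S>120)&(V>90),"red":((H<5)|(H>174))&(S>150)&(V>60)}.items():
        nn,l,st,ce=cv2.connectedComponentsWithStats((m&roi).astype(np.uint8))
        for i in range(1,nn):
            if st[i,4]<5: continue
            P,_=cloud(n,d,l==i); 
            print(n,c,ce[i].round(1),st[i],"cloud med",np.median(P,0).round(3),"zmax",P[:,2].max().round(3), "pl84",onplane(n,ce[i],.08 if c=="yellow" else .144)[0].round(4))
    cv2.imwrite(f"pics/{n}crop.png",cv2.resize(im[y0:y1,x0:x1],None,fx=5,fy=4.6 if 0 else 5,interpolation=cv2.INTER_CUBIC)[:600])
    # hub top plane via depth
    P,uv=cloud(n,d,roi)
    s=(abs(P[:,2]-.012)<.004); print(n,"plate",s.sum()); 
    r=cv2.minAreaRect(P[s][:,:2].astype(np.float32)); print(r)
    s=(abs(P[:,2]-.114)<.004);print("pipe top",s.sum(),P[s].mean(0))
    s=(abs(P[:,2]-.052)<.006);print("wheel circ",cv2.minEnclosingCircle(P[s][:,:2].astype(np.float32)))
E
```

```text
top yellow [292.5 180.3] [289 176   8   9  33] cloud med [0.676 0.046 0.026] zmax 0.036 pl84 [0.6695 0.0447 0.08  ]
top yellow [338.4 201.5] [336 200   5   4  17] cloud med [ 0.605 -0.089  0.087] zmax 0.091 pl84 [ 0.6054 -0.0898  0.08  ]
top yellow [367.9 219.3] [366 217   5   5  20] cloud med [ 0.553 -0.176  0.083] zmax 0.088 pl84 [ 0.5523 -0.176   0.08  ]
top yellow [320.6 230.8] [319 229   4   5  16] cloud med [ 0.519 -0.037  0.086] zmax 0.092 pl84 [ 0.5196 -0.0368  0.08  ]
top yellow [349.9 248.7] [348 247   5   4  16] cloud med [ 0.465 -0.122  0.083] zmax 0.087 pl84 [ 0.4664 -0.1223  0.08  ]
top red [301.2 195.8] [296 192  11   9  36] cloud med [0.625 0.02  0.074] zmax 0.081 pl84 [0.6144 0.0174 0.144 ]
top red [296.3 204.6] [291 201  11   8  32] cloud med [0.6   0.034 0.073] zmax 0.082 pl84 [0.5897 0.0314 0.144 ]
top red [312.8 204.4] [310 202   7   6  37] cloud med [ 0.589 -0.016  0.153] zmax 0.161 pl84 [ 0.5898 -0.015   0.144 ]
top plate 3086
((0.5452835559844971, -0.08279483020305634), (0.4510011374950409, 0.396135151386261), 89.54988098144531)
pipe top 131 [ 0.5356034  -0.10
[... 607 characters left out ...]
8 309.1] [286 305  11  10  73] cloud med [0.681 0.05  0.026] zmax 0.031 pl84 [0.7009 0.0915 0.08  ]
scene red [311.2 246.5] [308 243   8   8  55] cloud med [ 0.592 -0.012  0.15 ] zmax 0.16 pl84 [ 0.5879 -0.019   0.144 ]
scene red [305.  288.3] [304 277   3  24  71] cloud med [0.634 0.031 0.061] zmax 0.078 pl84 [0.6679 0.1006 0.144 ]
scene red [316.7 288.6] [316 276   3  25  53] cloud med [0.609 0.046 0.063] zmax 0.078 pl84 [0.6446 0.1144 0.144 ]
scene plate 3188
((0.5392417311668396, -0.07907027006149292), (0.41586506366729736, 0.28652018308639526), 60.1616325378418)
pipe top 165 [ 0.54133517 -0.09825967  0.11455531]
wheel circ ((0.5154504179954529, -0.06580424308776855), 0.1591145545244217)
```

View pics/topcrop.png

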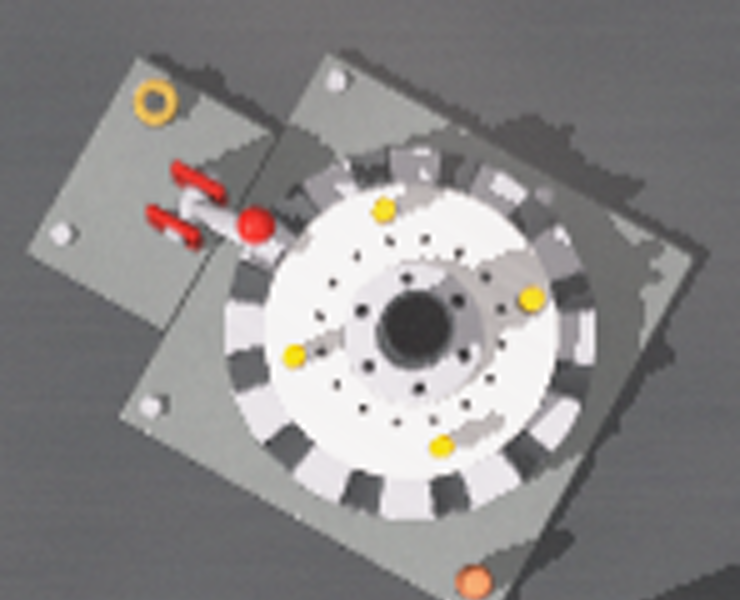

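View pics/scenecrop.png

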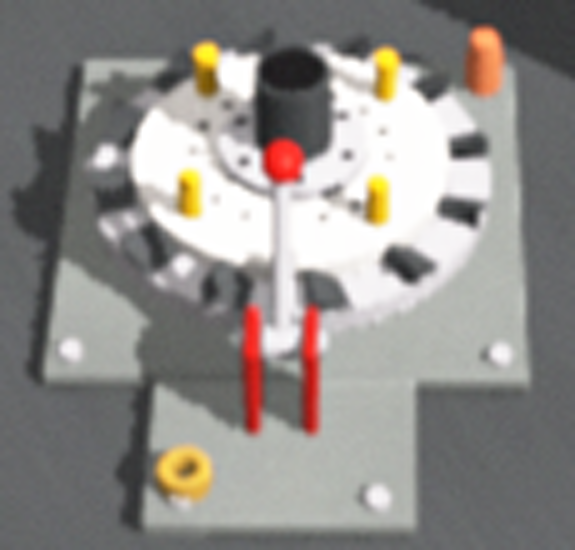

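Hub is at about (0.538, -0.104) and the ball at (0.590, -0.0145). The pawl direction is about 60°, and the radii agree with the given ones: 0.1035 m for the ball against 0.105, and 0.071 m for the pins against 0.072. I'll close the gripper and move over to the inward side of the ball.

Call:
{"method": "step_arm", "body": {
  "steps": [3.27, -1.985, 0, 0, 0, 0, 3.27, -1.985, 0, 0, 0, 0, 3.27, -1.985, 0, 0, 0, 0, 3.27, -1.985, 0, 0, 0, 0, 3.27, -1.985, 0, 0, 0, 0, 3.27, -1.985, 0, 0, 0, 0, 3.27, -1.985, 0, 0, 0, 0, 3.27, -1.985, 0, 0, 0, 0],
  "gripper": 1,
  "newtons": 30
}}

```text
time_s: 0.77
ee_pos: [0.3754, -0.2829, 0.2312]
eef_rot: [[0.946, 0.325, -0.0], [0.325, -0.946, 0.0], [-0.0, -0.0, -1.0]]
contact_force: [1.9, -0.5, 0.5]
width: -0.0001
grasp_force: 0.0
```

Call:
{"method": "step_arm", "body": {
  "steps": [3.27, -1.985, 0, 0, 0, 0, 3.27, -1.985, 0, 0, 0, 0, 3.27, -1.985, 0, 0, 0, 0, 3.27, -1.985, 0, 0, 0, 0, 3.27, -1.985, 0, 0, 0, 0, 3.27, -1.985, 0, 0, 0, 0, 3.27, -1.985, 0, 0, 0, 0, 3.27, -1.985, 0, 0, 0, 0]
}}

```text
time_s: 1.43
ee_pos: [0.5712, -0.0474, 0.231]
eef_rot: [[0.945, 0.326, -0.0], [0.326, -0.945, 0.0], [-0.0, -0.0, -1.0]]
contact_force: [0.2, -1.0, 0.1]
width: -0.0002
grasp_force: 0.0
```

Call:
{"method": "step_arm", "body": {
  "steps": [0, 0, 0, 0, 0, -0.12, 0, 0, 0, 0, 0, -0.12, 0, 0, 0, 0, 0, -0.12, 0, 0, 0, 0, 0, -0.12, 0, 0, 0, 0, 0, -0.12, 0, 0, 0, 0, 0, -0.12, 0, 0, 0, 0, 0, 0, 0, 0, 0, 0, 0, 0]
}}

```text
time_s: 2.1
ee_pos: [0.5702, -0.0493, 0.231]
eef_rot: [[0.499, 0.866, -0.001], [0.866, -0.499, 0.0], [-0.0, -0.001, -1.0]]
contact_force: [-0.3, 0.1, -0.1]
width: 0.0001
grasp_force: 0.0
```

Call:
{"method": "step_arm", "body": {
  "steps": [0, 0, 1.6, 0, 0, 0, 0, 0, 1.6, 0, 0, 0, 0, 0, 1.6, 0, 0, 0, 0, 0, 1.6, 0, 0, 0, 0, 0, 1.6, 0, 0, 0, 0, 0, 1.6, 0, 0, 0, 0, 0, 0, 0, 0, 0, 0, 0, 0, 0, 0, 0]
}}

```text
time_s: 2.77
ee_pos: [0.5699, -0.0492, 0.1349]
eef_rot: [[0.498, 0.867, -0.002], [0.867, -0.498, 0.0], [-0.0, -0.002, -1.0]]
contact_force: [0.4, -0.7, -0.3]
width: 0.0
grasp_force: 0.0
```

```bash
python3 - <<'E'
from h import *
im,d=eyes.get_image("scene"); cv2.imwrite("pics/s1.png",cv2.resize(im[180:330,230:400],None,fx=4,fy=4,interpolation=cv2.INTER_CUBIC))
E
```

```text
(no output)
```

View pics/s1.png

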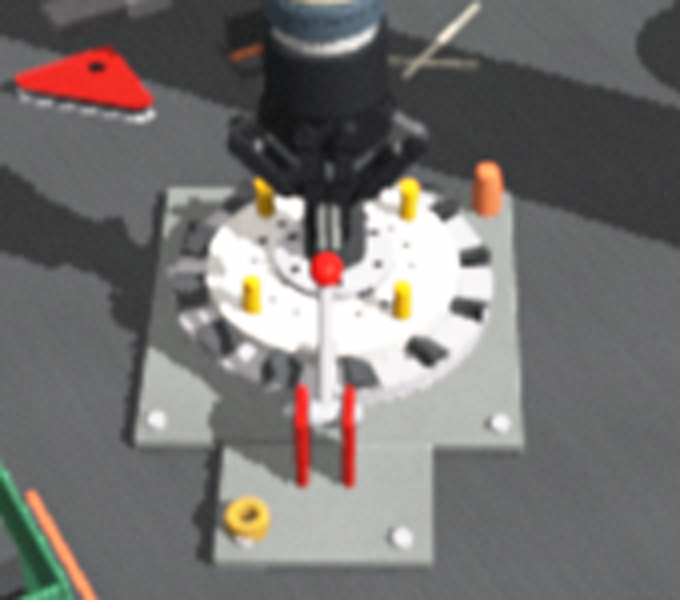

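The shut finger stands right behind the ball, at (326,268), on the inward side and in line with the lever. Next I push outward.

Call:
{"method": "step_arm", "body": {
  "steps": [1.2, 0, 0, 0, 0, 0, 1.2, 0, 0, 0, 0, 0, 1.2, 0, 0, 0, 0, 0, 1.2, 0, 0, 0, 0, 0, 1.2, 0, 0, 0, 0, 0, 1.2, 0, 0, 0, 0, 0, 1.2, 0, 0, 0, 0, 0, 1.2, 0, 0, 0, 0, 0]
}}

```text
time_s: 3.48
ee_pos: [0.6185, 0.0355, 0.1351]
eef_rot: [[0.496, 0.869, -0.0], [0.869, -0.496, 0.0], [-0.0, -0.0, -1.0]]
contact_force: [0.9, -0.3, 0.0]
width: -0.0003
grasp_force: 0.2
```

```bash
python3 - <<'E'
from h import *
im,d=eyes.get_image("scene"); cv2.imwrite("pics/s2.png",cv2.resize(im[180:330,230:400],None,fx=4,fy=4,interpolation=cv2.INTER_CUBIC))
E
```

```text
(no output)
```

View pics/s2.png

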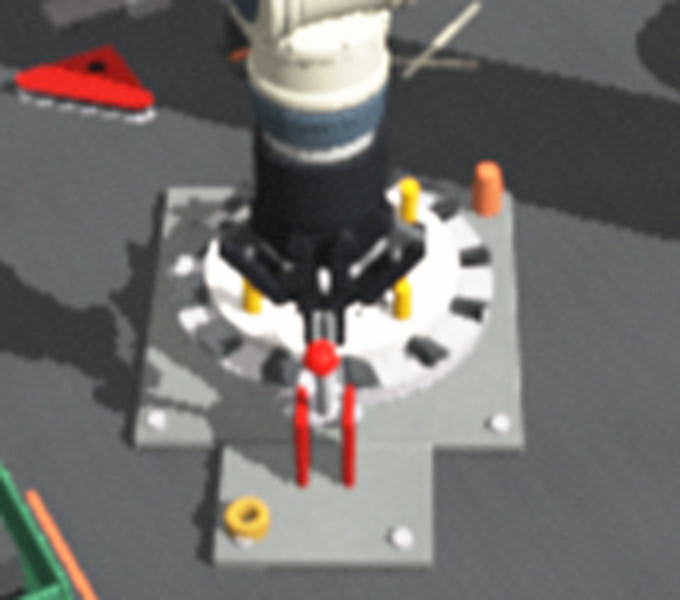

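The ball has swung outward past its pivot: it is now at (321,357), over the bracket. I'll back off, raise the tool, turn it 30°, and check with both cameras.

Call:
{"method": "step_arm", "body": {
  "steps": [-1.5, 0, -2.2, 0, 0, 0, -1.5, 0, -2.2, 0, 0, 0, -1.5, 0, -2.2, 0, 0, 0, -1.5, 0, -2.2, 0, 0, -0.12, 0, 0, 0, 0, 0, -0.12, 0, 0, 0, 0, 0, -0.12, 0, 0, 0, 0, 0, -0.12, 0, 0, 0, 0, 0, -0.04]
}}

```text
time_s: 4.2
ee_pos: [0.5883, -0.018, 0.2234]
eef_rot: [[-0.008, 1.0, 0.0], [1.0, 0.008, 0.0], [0.0, 0.0, -1.0]]
contact_force: [1.0, -0.1, -0.3]
width: 0.0002
grasp_force: 0.0
```

```bash
cat > meas.py <<'E'
from h import *
hub=np.array([.538,-.104])
for n,(x0,x1,y0,y1) in {"top":(275,410,185,290),"scene":(255,370,215,300)}.items():
    im,d=eyes.get_image(n); cv2.imwrite(f"pics/{n}_l.png",im); h=cv2.cvtColor(im,cv2.COLOR_BGR2HSV)
    roi=np.zeros(d.shape,bool); roi[y0:y1,x0:x1]=1
    H,S,V=h[...,0],h[...,1],h[...,2]
    for c,m in {"yellow":(H>19)&(H<35)&(S>120)&(V>90),"red":((H<5)|(H>174))&(S>150)&(V>60)}.items():
        nn,l,st,ce=cv2.connectedComponentsWithStats((m&roi).astype(np.uint8))
        for i in range(1,nn):
            if st[i,4]<5: continue
            P,_=cloud(n,d,l==i); q=np.median(P,0); r=q[:2]-hub
            print(n,c,ce[i].round(),st[i,4],q.round(3),"r",np.hypot(*r).round(3),"ang",np.degrees(np.arctan2(r[1],r[0])).round(1))
print(robot.get_obs()["ee_pos"],robot.get_obs()["eef_rot"][:2])
E
python3 meas.py
```

```text
top yellow [338. 202.] 17 [ 0.605 -0.089  0.084] r 0.068 ang 12.9
top yellow [368. 219.] 20 [ 0.552 -0.176  0.084] r 0.073 ang -78.7
top yellow [350. 249.] 16 [ 0.465 -0.122  0.086] r 0.075 ang -166.1
top red [282. 189.] 7 [0.636 0.071 0.149] r 0.201 ang 60.9
scene yellow [296. 228.] 38 [ 0.556 -0.174  0.077] r 0.072 ang -75.3
scene yellow [332. 229.] 38 [ 0.469 -0.12   0.079] r 0.071 ang -166.9
scene yellow [292. 253.] 34 [ 0.61  -0.087  0.075] r 0.074 ang 13.7
scene yellow [330. 255.] 34 [ 0.524 -0.032  0.074] r 0.073 ang 100.9
scene red [307. 282.] 122 [0.635 0.035 0.076] r 0.17 ang 55.0
scene red [317. 288.] 52 [0.609 0.047 0.061] r 0.166 ang 64.8
[ 0.58830185 -0.01790917  0.22327581] [[-1.46796955e-03  9.99998921e-01 -5.59894069e-05]
 [ 9.99998914e-01  1.46797692e-03  1.31852376e-04]]
```

The pawl is thrown back, with the ball at r = 0.201 m and height 0.149 m, and the wheel hasn't moved. Next I go to the -x side of pin0 at (0.522, -0.034) and down.

Call:
{"method": "step_arm", "body": {
  "steps": [-0.4, -2.5, 0, 0, 0, 0, -0.4, -2.5, 0, 0, 0, 0, -0.4, -2.5, 0, 0, 0, 0, -0.4, -2.6, 0, 0, 0, 0, 0, 0, 2.5, 0, 0, 0, 0, 0, 2.5, 0, 0, 0, 0, 0, 2.5, 0, 0, 0, 0, 0, 2.5, 0, 0, 0]
}}

```text
time_s: 4.97
ee_pos: [0.4872, -0.034, 0.1226]
eef_rot: [[0.001, 1.0, 0.001], [1.0, -0.001, -0.0], [-0.0, 0.001, -1.0]]
contact_force: [0.7, -0.6, 0.2]
width: -0.0001
grasp_force: 0.0
```

Call:
{"method": "step_arm", "body": {
  "steps": [0, 0, 1.4, 0, 0, 0, 0, 0, 1.4, 0, 0, 0, 0, 0, 1.4, 0, 0, 0, 0, 0, 1.3, 0, 0, 0, 0, 0, 0, 0, 0, 0, 0, 0, 0, 0, 0, 0, 0, 0, 0, 0, 0, 0, 0, 0, 0, 0, 0, 0]
}}

```text
time_s: 5.63
ee_pos: [0.4878, -0.0342, 0.0692]
eef_rot: [[-0.001, 1.0, 0.001], [1.0, 0.001, -0.0], [-0.0, 0.001, -1.0]]
contact_force: [0.2, 0.6, 0.6]
width: -0.0005
grasp_force: 0.0
```

Call:
{"method": "step_arm", "body": {
  "steps": [0, 0.6, 0, 0, 0, 0, 0, 0.6, 0, 0, 0, 0, 0, 0.6, 0, 0, 0, 0, 0, 0.6, 0, 0, 0, 0, 0, 0.6, 0, 0, 0, 0, 0, 0.6, 0, 0, 0, 0, 0, 0.5, 0, 0, 0, 0, 0, 0, 0, 0, 0, 0]
}}

```text
time_s: 6.3
ee_pos: [0.5295, -0.0342, 0.0683]
eef_rot: [[-0.001, 1.0, 0.001], [1.0, 0.001, -0.0], [-0.0, 0.001, -1.0]]
contact_force: [-0.2, 0.3, -0.4]
width: -0.0001
grasp_force: 0.0
```

```bash
python3 meas.py
```

```text
top yellow [348. 201.] 19 [ 0.606 -0.118  0.082] r 0.07 ang -11.7
top yellow [368. 229.] 17 [ 0.523 -0.176  0.084] r 0.073 ang -101.7
top yellow [340. 249.] 14 [ 0.466 -0.093  0.084] r 0.073 ang 171.4
top red [285. 189.] 40 [0.633 0.063 0.152] r 0.192 ang 60.5
top red [298. 194.] 16 [0.628 0.029 0.072] r 0.161 ang 55.8
top red [294. 203.] 21 [0.602 0.041 0.076] r 0.158 ang 66.0
scene yellow [305. 224.] 42 [ 0.527 -0.175  0.079] r 0.072 ang -98.5
scene yellow [288. 247.] 35 [ 0.61  -0.115  0.076] r 0.073 ang -8.8
scene yellow [321. 257.] 46 [ 0.552 -0.034  0.079] r 0.072 ang 78.7
scene red [307. 282.] 123 [0.636 0.035 0.076] r 0.17 ang 54.8
scene red [317. 289.] 48 [0.609 0.048 0.062] r 0.167 ang 64.9
[ 0.52884723 -0.0342713   0.06831546] [[-9.55309900e-04  9.99999320e-01  6.68184396e-04]
 [ 9.99999477e-01  9.55552858e-04 -3.63385229e-04]]
```

The wheel has turned back about 22.7°, to about -24.6° absolute, so about 5.4° (6.5 mm) remains.

Call:
{"method": "step_arm", "body": {
  "steps": [0, 0.25, 0, 0, 0, 0, 0, 0.25, 0, 0, 0, 0, 0, 0.2, 0, 0, 0, 0, 0, 0, 0, 0, 0, 0, 0, 0, 0, 0, 0, 0, 0, -0.5, 0, 0, 0, 0, 0, -1, 0, 0, 0, 0, 0, -1, 0, 0, 0, 0]
}}

```text
time_s: 7.07
ee_pos: [0.5095, -0.0339, 0.0682]
eef_rot: [[-0.001, 1.0, 0.0], [1.0, 0.001, 0.0], [0.0, 0.0, -1.0]]
contact_force: [-0.8, 0.2, 0.8]
width: -0.0002
grasp_force: 0.0
```

```bash
python3 meas.py
```

```text
top yellow [350. 201.] 16 [ 0.605 -0.124  0.084] r 0.07 ang -16.5
top yellow [368. 231.] 17 [ 0.518 -0.175  0.083] r 0.074 ang -105.8
top yellow [338. 249.] 14 [ 0.466 -0.087  0.082] r 0.074 ang 167.0
top red [285. 189.] 40 [0.633 0.063 0.153] r 0.192 ang 60.4
top red [300. 195.] 29 [0.626 0.023 0.073] r 0.155 ang 55.3
top red [295. 204.] 27 [0.6   0.039 0.075] r 0.156 ang 66.5
scene yellow [307. 223.] 34 [ 0.522 -0.175  0.082] r 0.073 ang -102.7
scene yellow [287. 245.] 34 [ 0.61  -0.122  0.078] r 0.074 ang -14.2
scene yellow [319. 258.] 37 [ 0.558 -0.034  0.078] r 0.072 ang 74.1
scene red [307. 282.] 123 [0.635 0.035 0.075] r 0.169 ang 54.9
scene red [317. 288.] 49 [0.609 0.047 0.06 ] r 0.167 ang 64.8
[ 0.50824595 -0.0337704   0.06837873] [[-9.75745848e-04  9.99999152e-01 -8.62238829e-04]
 [ 9.99999454e-01  9.76067078e-04  3.72211603e-04]]
```

The wheel is at about -29.3°, close to the -30° notch middle, and the pawl is still back. Now I go up and over to the outward side of the ball.

Call:
{"method": "step_arm", "body": {
  "steps": [0, -0.3, -2.0, 0, 0, 0, 0, 0, -2.5, 0, 0, 0, 0, 0, -2.5, 0, 0, 0, 0, 0, -2.5, 0, 0, 0, 0, 0, -2.5, 0, 0, 0, 0, 0, -2.5, 0, 0, 0, 0, 0, -2.5, 0, 0, 0, 0, 0, 0, 0, 0, 0]
}}

```text
time_s: 7.83
ee_pos: [0.5087, -0.0344, 0.2431]
eef_rot: [[-0.001, 1.0, 0.007], [1.0, 0.001, -0.002], [-0.002, 0.007, -1.0]]
contact_force: [-1.2, -0.2, -0.2]
width: 0.0002
grasp_force: 0.0
```

Call:
{"method": "step_arm", "body": {
  "steps": [1.66, 1.88, 0, 0, 0, 0, 1.66, 1.88, 0, 0, 0, 0, 1.66, 1.88, 0, 0, 0, 0, 1.66, 1.88, 0, 0, 0, 0, 1.66, 1.88, 0, 0, 0, 0, 1.66, 1.88, 0, 0, 0, 0, 1.66, 1.88, 0, 0, 0, 0, 1.66, 1.88, 0, 0, 0, 0]
}}

```text
time_s: 8.5
ee_pos: [0.6582, 0.0998, 0.238]
eef_rot: [[-0.001, 1.0, 0.0], [1.0, 0.001, 0.0], [0.0, 0.0, -1.0]]
contact_force: [0.5, -1.1, 0.3]
width: 0.0007
grasp_force: 0.0
```

Call:
{"method": "step_arm", "body": {
  "steps": [0, 0, 0, 0, 0, 0.11, 0, 0, 0, 0, 0, 0.11, 0, 0, 0, 0, 0, 0.1, 0, 0, 0, 0, 0, 0.1, 0, 0, 0, 0, 0, 0.1, 0, 0, 0, 0, 0, 0, 0, 0, 0, 0, 0, 0, 0, 0, 0, 0, 0, 0]
}}

```text
time_s: 9.17
ee_pos: [0.6575, 0.0988, 0.2382]
eef_rot: [[0.493, 0.87, -0.0], [0.87, -0.493, 0.0], [0.0, -0.0, -1.0]]
contact_force: [0.1, 0.4, -0.2]
width: 0.0001
grasp_force: 0.0
```

Call:
{"method": "step_arm", "body": {
  "steps": [0, 0, 1.75, 0, 0, 0, 0, 0, 1.75, 0, 0, 0, 0, 0, 1.75, 0, 0, 0, 0, 0, 1.75, 0, 0, 0, 0, 0, 1.75, 0, 0, 0, 0, 0, 1.75, 0, 0, 0, 0, 0, 0, 0, 0, 0, 0, 0, 0, 0, 0, 0]
}}

```text
time_s: 9.83
ee_pos: [0.6571, 0.0988, 0.1328]
eef_rot: [[0.495, 0.869, -0.002], [0.869, -0.495, -0.0], [-0.001, -0.001, -1.0]]
contact_force: [0.2, 0.8, 0.5]
width: -0.0001
grasp_force: 0.0
```

Call:
{"method": "step_arm", "body": {
  "steps": [-0.8, 0, 0, 0, 0, 0, -0.8, 0, 0, 0, 0, 0, -0.8, 0, 0, 0, 0, 0, -0.8, 0, 0, 0, 0, 0, -0.8, 0, 0, 0, 0, 0, -0.8, 0, 0, 0, 0, 0, -0.8, 0, 0, 0, 0, 0, -0.8, 0, 0, 0, 0, 0]
}}

```text
time_s: 10.5
ee_pos: [0.6252, 0.0424, 0.1333]
eef_rot: [[0.496, 0.868, -0.0], [0.868, -0.496, -0.0], [-0.0, -0.0, -1.0]]
contact_force: [-0.0, 0.3, -0.6]
width: 0.0
grasp_force: 0.1
```

```bash
python3 meas.py; python3 -c "
import cv2; im=cv2.imread('pics/scene_l.png'); cv2.imwrite('pics/s3.png',cv2.resize(im[180:330,230:400],None,fx=4,fy=4,interpolation=cv2.INTER_CUBIC))"
```

```text
top yellow [350. 202.] 18 [ 0.605 -0.124  0.084] r 0.07 ang -16.4
top yellow [320. 219.] 16 [ 0.553 -0.037  0.085] r 0.069 ang 77.1
top yellow [368. 231.] 18 [ 0.517 -0.175  0.085] r 0.074 ang -106.1
top yellow [338. 249.] 14 [ 0.466 -0.087  0.084] r 0.074 ang 167.0
top red [305. 198.] 10 [0.618 0.008 0.071] r 0.138 ang 54.4
scene yellow [338. 236.] 39 [ 0.471 -0.085  0.077] r 0.069 ang 164.3
scene yellow [318. 261.] 17 [ 0.561 -0.034  0.068] r 0.074 ang 72.2
scene red [310. 254.] 6 [0.615 0.024 0.167] r 0.149 ang 58.8
scene red [305. 288.] 67 [0.634 0.032 0.062] r 0.166 ang 54.9
scene red [317. 288.] 52 [0.609 0.048 0.063] r 0.168 ang 64.9
[0.62507175 0.04199598 0.13335991] [[ 4.97049997e-01  8.67721798e-01 -4.26680929e-04]
 [ 8.67721752e-01 -4.97050141e-01 -3.45815681e-04]]
```

View pics/s3.png

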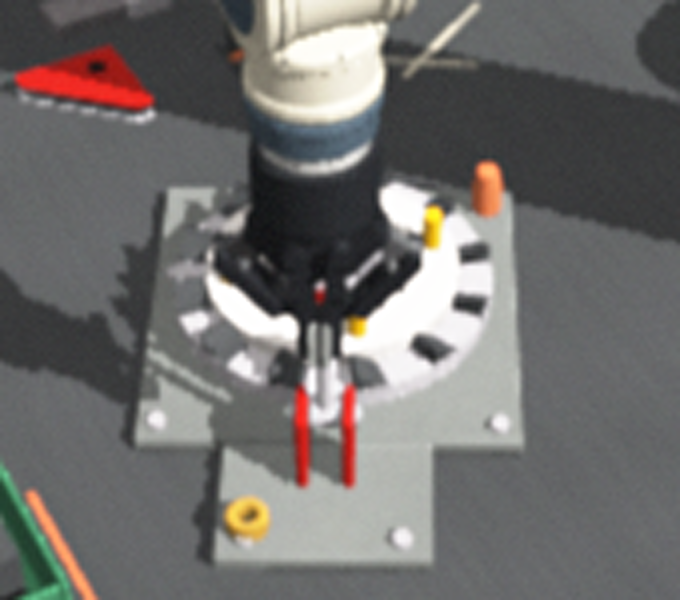

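The finger is at (322,345) and the ball sits behind it at (320,290), on the inward side. I'll retract outward and up, clear of everything, and check whether the pawl has dropped.

Call:
{"method": "step_arm", "body": {
  "steps": [1, 0, 0, 0, 0, 0, 2, 0, -1, 0, 0, 0, 2, 0, -2.5, 0, 0, 0, 2, 0, -2.5, 0, 0, 0, 2, 0, -2.5, 0, 0, 0, 0, 0, -2.5, 0, 0, 0, 0, 0, -2.5, 0, 0, 0, 0, 0, 0, 0, 0, 0]
}}

```text
time_s: 11.27
ee_pos: [0.6719, 0.1231, 0.2732]
eef_rot: [[0.495, 0.869, 0.007], [0.869, -0.495, 0.001], [0.004, 0.006, -1.0]]
contact_force: [0.2, -0.0, 1.3]
width: -0.0001
grasp_force: 0.0
```

```bash
python3 meas.py; python3 -c "
import cv2; im=cv2.imread('pics/scene_l.png'); cv2.imwrite('pics/s4.png',cv2.resize(im[180:330,230:400],None,fx=4,fy=4,interpolation=cv2.INTER_CUBIC))"
```

```text
top yellow [350. 202.] 18 [ 0.605 -0.124  0.084] r 0.069 ang -16.4
top yellow [320. 219.] 16 [ 0.554 -0.037  0.083] r 0.069 ang 76.9
top yellow [368. 231.] 19 [ 0.518 -0.175  0.085] r 0.074 ang -106.0
top yellow [338. 249.] 14 [ 0.466 -0.087  0.085] r 0.074 ang 167.0
top red [301. 196.] 34 [0.625 0.02  0.073] r 0.152 ang 55.0
top red [296. 204.] 32 [0.6   0.035 0.075] r 0.152 ang 66.0
top red [313. 204.] 37 [ 0.589 -0.016  0.153] r 0.102 ang 59.9
scene yellow [338. 236.] 39 [ 0.469 -0.085  0.078] r 0.071 ang 164.9
scene yellow [287. 246.] 30 [ 0.61  -0.121  0.074] r 0.074 ang -13.1
scene yellow [319. 259.] 37 [ 0.559 -0.034  0.076] r 0.073 ang 73.3
scene red [314. 246.] 14 [ 0.585 -0.009  0.15 ] r 0.107 ang 63.6
scene red [305. 288.] 71 [0.634 0.032 0.067] r 0.166 ang 54.9
scene red [317. 288.] 52 [0.608 0.047 0.062] r 0.167 ang 65.0
[0.67103731 0.12252173 0.26881093] [[ 4.95259794e-01  8.68743130e-01  1.76385310e-03]
 [ 8.68744237e-01 -4.95260931e-01  2.49122093e-04]]
```

View pics/s4.png

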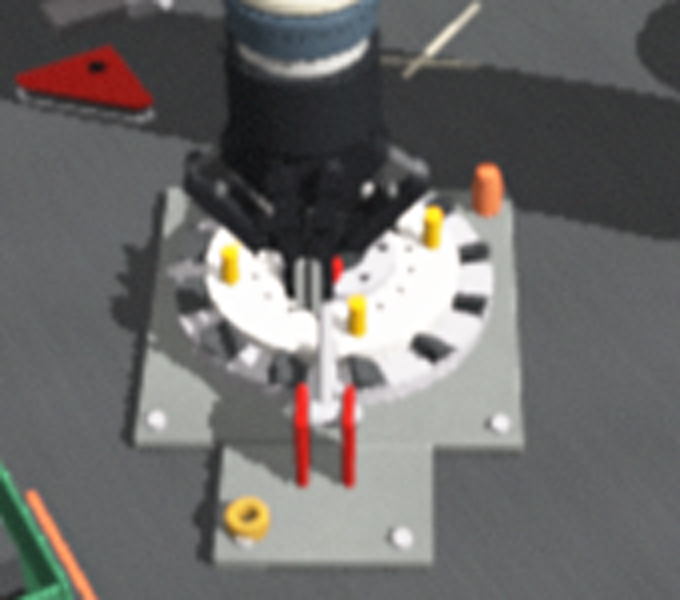

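The ball is back at its original down position (0.589, -0.016, 0.153). Resting on a tooth would put it about 25 mm farther out, so the pawl is seated in the new notch. I'll check the pipe, then hand in.

```bash
python3 - <<'E'
from h import *
im,d=eyes.get_image("top"); roi=np.zeros(d.shape,bool); roi[200:250,325:365]=1
P,_=cloud("top",d,roi); s=abs(P[:,2]-.114)<.004; print(s.sum(),P[s].mean(0))
if s.sum()>80 and abs(P[s].mean(0)[:2]-[.5356,-.1036]).max()<.008: print(sign_off())
E
```

```text
128 [ 0.53361351 -0.1060696   0.11458775]
the job is handed in; nothing more can be done
None
```

The job is handed in: the pawl was thrown back, the wheel pushed back one notch to about -29° (the notch middle is -30°), and the pawl tipped over into that notch. The pipe is still standing within about 3 mm of where it started. I don't have the judge's result.

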